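# Screw the watering controller's lid home with the fork key

## Task

One of the two captive screws on the lid of the grey watering controller is still undone: its brass wing stands askew instead of pointing at the red marks. Fit the orange fork key over that wing, turn it clockwise (seen from above) until the screw is fully home, then stand the key upright in the empty bay of the green seed tray. Turn the screw only with the key.

Things in the scene. Friction and masses are not known exactly. Their poses are not given: they have to be found in the camera images.
- key: Orange key, 86 mm tall, 140 g, standing on its fork. Origin: centre of underside, z up. Flat grip 60 mm (x) by 16 mm (y), 40 to 86 mm up: pinch its thickness. Stem 20 mm round; hub 60 mm round, 14 to 24 mm up; below it two prongs 14 deep, 40 long (x), outer faces 54 mm apart, beside a 22 mm wide slot along x, open at both ends. The blue key's slot is too narrow.
- screw_head (a point): Undone screw: point on its axis, on top of its steel 54 mm flange, 62 mm above the bench. x along the brass wing, turning with it; z up. Wing 44 mm (x) by 10 (y), 12 high above the point. Seated key: origin here, x along the wing either way round; 16 degrees of play each way before it drives. On a fixed box 150 x 240 x 55 mm, 65 mm from its middle; the other screw is home.
- screw (a joint): Angle of the undone screw, rad, growing clockwise seen from above. 0: wing square to the box's long side; 1.571: fully home at a hard stop, wing along the long side and pointing at the two red marks on its black seat. Starts between 0.4 and 0.8; friction about 0.12 N m, stays where it is left.
- tray_bay (a point): Centre of the floor (3 mm above the bench) of the empty bay of the fixed green seed tray, z up. The bay is 144 mm (x) by 164 mm (y) inside; walls 3 mm thick rise 25 mm above this point. The other half of the tray, towards +x, has nine soil-filled cells.

How it is judged:
By the outcome, as a careful person would: the job done as asked, in the order asked, and still so for the second after the job is handed in, with the robot touching nothing.
It also fails if it takes over 48 s, if anything falls off the work surface, if the arm or the gripper's body presses on something with over 40 N, if the wrist force passes 120 N, or if a joint passes its speed limit or range.

## Robot

A 6-joint arm with a two-finger parallel gripper is mounted at the origin on the work surface. World frame = base frame: x ahead of the robot, y to its left, z up, the work surface at z = 0. Lengths are in m, angles in rad, forces in N, time in s.
With the tool pointing down it reaches from about 0.35 to 0.775 m from the base axis. Payload 5.5 kg.
Tool frame: the origin (TCP) lies at the very end of the fingers, on their centre line; the grasp point (between the pads) lies 19 mm behind it (env.grip_depth is the distance from the TCP to the grasp point, in m); z points along the fingers, y is the direction in which the jaws open and shut (so a half turn about z gives the same grasp; the last joint's range is limited). The gripper opens to 85 mm and grips with 20 to 120 N. Pads are 22 mm wide; open, the fingers measure 114 mm over their backs; the gripper's body (76 mm by 85 mm) begins 54 mm behind the grasp point. The pads swing forward as they close: fully open they stand 13 mm farther back than shut.
Start: joints at [-1.344, 0.313, 0.046, 1.304, 0, 1.431], TCP at [0.206, -0.537, 0.231] pointing down, gripper open.
Joint ranges: [-2.76, 2.76], [-0.86, 1.69], [-1.03, 1.26], [-2.2, 2.34], [-1.47, 1.5], [-3.14, 3.14]. Speed limits (rad/s): [2.57, 2.57, 3.14, 3.14, 3.14, 3.14].

## Interface

Orientations are given as a unit quaternion [w, x, y, z].
In Python, from workcell import env gives the robot as it stands.
- The arm moves only by the tool step_arm, never from a script. Its argument "series" is a list of rows, each a list of 3 entries, a list of its own where there are three numbers: the shift along the world's x, y, z in cm, then the turn about the world's z in rad, then the closure in counts, from 0 (fully open) to 255 (shut). A call has 1 to 5 rows; each row is the pose to reach, as a shift and turn from the pose measured when the call began; what a row does not reach only later rows make up. A row lasts 1/8 s, in which the tool goes at most 62.5 mm and 10.7 degrees, less where a joint would pass 70% of its speed; a pose out of reach is approached as far as the arm can. A call with a gripper value outside its range is refused whole. The fingers move at their own pace and stop on an object; "newtons" is the grip in N (left out, the last holds). Time passes only in rows, so rows that repeat a pose let the fingers close. It gives the time, the measured TCP pose, the force and the opening at its end, in the units of the state.
- env.get_state(): the state, without advancing time (a new reading comes with each control period).
- env.read_camera(name): name is "scene" or "top" or "wrist"; returns a dict with "frame" (480x640x3 uint8, red, green, blue), "vertical_fov" (degrees; the focal length in pixels is half the picture's height over the tangent of half this angle, whatever the lens; pixels are square), "cx", "cy" (the principal point, pixels), "camera_from_world" (4x4, takes a point from world to camera coordinates). Camera axes: x right, y down, z forward; pixel columns grow to the right and rows downward; lengths in m; the calibration is good to about 2 mm. The wrist camera is an equidistant fisheye: a pixel r from the principal point sees the ray r / f radians off the axis. A picture is of the moment at which its call begins. There is no depth.
- env.hand_in(): hands the job in, once; it reports no verdict.
The state is a dict: "clock": time; "joint_pos": joint angles; "qvel": joint speeds; "tau": joint torques, N m; "tcp_pos": TCP position; "orientation": TCP orientation; "wrist_force": force on the tool from outside, world axes, zero at the start; "ft_torque": the same for the moment, N m; "finger_gap": finger opening in m.
Only numpy, scipy, OpenCV 4.12 (cv2) and the standard library are available. Lean on these libraries where they do the work, as an engineer would, in place of code of your own. Each camera call takes 0.05 s, during which the arm holds its last target.

## Working session

There is one attempt and no reset: what is moved stays moved. The work goes in short steps, Python scripts to look and compute and a tool call to move; the robot and the scene stay as the last step left them, time stands still between calls to the robot, and variables do not carry over. Pictures are saved under pics/ and viewed, and the job is handed in when it is done.

Besides the shell and the picture viewer there is one more tool, called after "Call:" as a command line: name --argument value ..., lists and objects as JSON in quotes. step_arm: Moves the arm, as the interface text tells. Its arguments: {"type":"object","properties":{"series":{"type":"array"},"newtons":{"type":"number"}},"required":["series"]}

```bash
mkdir -p pics; ls; cat > h.py <<'E'
from workcell import env
import numpy as np, cv2
def cam(n,save=None):
    c=env.read_camera(n)
    if save: cv2.imwrite('pics/'+save,c['frame'][:,:,::-1])
    return c
def ray(c,u,v,n):
    f=240/np.tan(np.radians(c['vertical_fov'])/2)
    d=np.array([u-c['cx'],v-c['cy']],float)
    if n=='wrist':
        r=np.hypot(*d); t=r/f
        k=np.array([*(d/max(r,1e-9)*np.sin(t)),np.cos(t)])
    else: k=np.array([d[0]/f,d[1]/f,1.])
    T=c['camera_from_world'];R=T[:3,:3]
    return -R.T@T[:3,3], R.T@k
def plane(c,u,v,n,z):
    o,d=ray(c,u,v,n); return o+d*(z-o[2])/d[2]
def proj(c,p,n):
    T=c['camera_from_world'];q=T[:3,:3]@np.array(p)+T[:3,3]
    f=240/np.tan(np.radians(c['vertical_fov'])/2)
    if n=='wrist':
        r=np.hypot(q[0],q[1]);t=np.arctan2(r,q[2]);return c['cx']+f*t*q[0]/r,c['cy']+f*t*q[1]/r
    return c['cx']+f*q[0]/q[2],c['cy']+f*q[1]/q[2]
E
python3 - <<'E'
from h import *
for n in ['scene','top','wrist']:
    c=cam(n,n+'0.png'); print(n,c['vertical_fov'],c['cx'],c['cy'],ray(c,c['cx'],c['cy'],n))
s=env.get_state();print({k:np.round(v,3) for k,v in s.items()})
E
```

```text
pics
scene 55.32923566342093 319.5662247417361 238.00746136443146 (array([1.35448389, 0.16733368, 0.64746407]), array([-0.79982011, -0.12667295, -0.58672119]))
top 43.833189315974856 323.4952301986098 245.06997329465295 (array([0.51085327, 0.07400426, 1.08038219]), array([ 0.05980002, -0.025547  , -0.99788341]))
wrist 65.70646984690485 317.3007470331207 240.47240617344553 (array([ 0.28000063, -0.50916676,  0.37371212]), array([-0.28455568, -0.10696801, -0.95267303]))
{'clock': np.float64(0.15), 'joint_pos': array([-1.344,  0.314,  0.045,  1.304,  0.   ,  1.431]), 'qvel': array([-0.   , -0.003,  0.004,  0.   ,  0.001, -0.   ]), 'tau': array([ 2.0000e-03, -4.8106e+01,  2.9882e+01,  1.4000e-02, -0.0000e+00,
       -0.0000e+00]), 'tcp_pos': array([ 0.206, -0.536,  0.231]), 'orientation': array([-0.001,  0.983,  0.182, -0.   ]), 'wrist_force': array([ 0.278, -0.754, -0.064]), 'ft_torque': array([-0.027, -0.011,  0.033]), 'finger_gap': np.float64(0.086)}
```

View pics/top0.png

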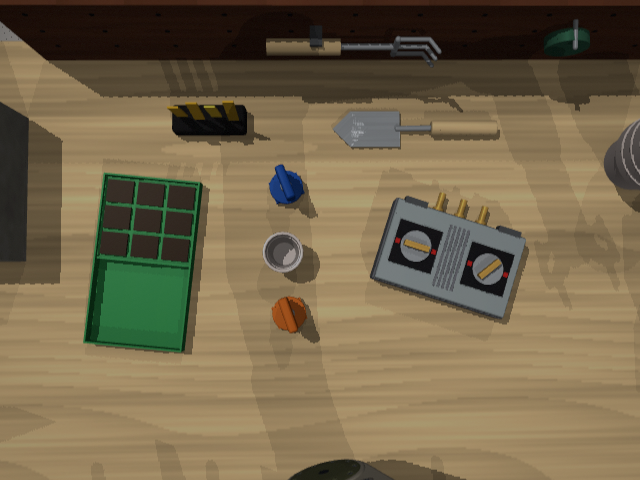

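View pics/scene0.png

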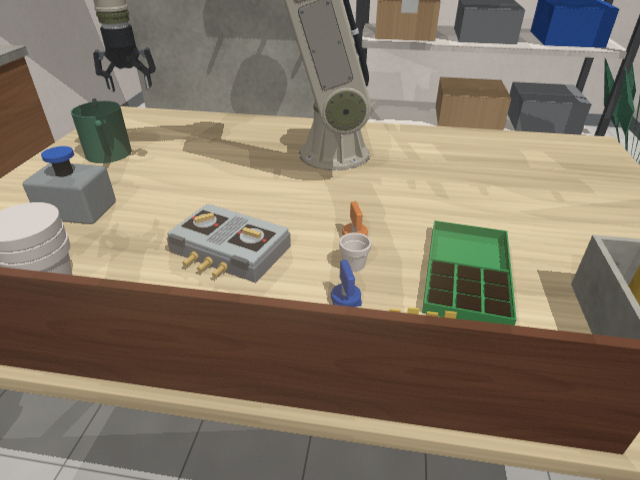

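The top view shows the orange key at (289,315), the undone screw at (488,269) with a skew wing, and the empty bay around (142,305). The other screw, at (416,246), is home. I'll measure these next.

```bash
python3 - <<'E'
from h import *
c=cam('top')
im=c['frame']; b=im[:,:,::-1].copy()
hsv=cv2.cvtColor(im,cv2.COLOR_RGB2HSV)
a=cv2.resize(b[285:345,260:320],None,fx=6,fy=6,interpolation=cv2.INTER_CUBIC)
d=cv2.resize(b[190:325,365:530],None,fx=4,fy=4,interpolation=cv2.INTER_CUBIC)[:360*2]
cv2.imwrite('pics/key1.png',a);cv2.imwrite('pics/box1.png',d)
def big(m):
    cs,_=cv2.findContours(m.astype(np.uint8),cv2.RETR_EXTERNAL,cv2.CHAIN_APPROX_NONE)
    return sorted(cs,key=cv2.contourArea)[::-1]
H,S,V=[hsv[:,:,i].astype(int) for i in range(3)]
# key
m=(H>3)&(H<14)&(S>190)&(V>60); m[:270]=0;m[360:]=0;m[:,:255]=0;m[:,330:]=0
k=big(m)[0];print('key',cv2.contourArea(k),cv2.boundingRect(k))
# steel flange / wing
m=(H>12)&(H<25)&(S>110)&(V>110); m[:, :385]=0; m[:225]=0;m[:,520:]=0;m[300:]=0
for q in big(m)[:4]:
    r=cv2.minAreaRect(q);print('wing',cv2.contourArea(q),r)
    if cv2.contourArea(q)>60:
        bp=cv2.boxPoints(r);P=np.array([plane(c,*p,'top',.074) for p in bp]);print(P.mean(0),'\n',P[:,:2])
g=(H>50)&(H<80)&(S>120); g[:,250:]=0
q=big(g)[0];r=cv2.minAreaRect(q);print('tray',r)
P=np.array([plane(c,*p,'top',.028) for p in cv2.boxPoints(r)]);print(P)
m=((H<5)|(H>175))&(S>170)&(V>120);m[:,:370]=0;m[:,530:]=0;m[:200]=0;m[320:]=0
for q in big(m)[:6]:
    M=q.reshape(-1,2).mean(0);print('red',M,plane(c,*M,'top',.055))
E
```

```text
key 849.0 (272, 297, 35, 36)
wing 124.0 ((489.5610046386719, 268.4512634277344), (5.77842903137207, 25.30014991760254), 51.34019470214844)
[ 0.52900174 -0.23352553  0.074     ] 
 [[ 0.51960119 -0.21328147]
 [ 0.54611899 -0.24779933]
 [ 0.53838885 -0.2537716 ]
 [ 0.51189792 -0.21924972]]
wing 111.0 ((416.5500183105469, 245.3500213623047), (25.298219680786133, 5.375871658325195), 18.434947967529297)
[ 0.56934626 -0.10973933  0.074     ] 
 [[ 0.57199585 -0.08789195]
 [ 0.58064473 -0.09094537]
 [ 0.56669344 -0.13159896]
 [ 0.55805102 -0.12852103]]
tray ((142.68902587890625, 262.29876708984375), (100.82398223876953, 171.3897247314453), 6.340191841125488)
[[0.40930042 0.46554982 0.028     ]
 [0.70718012 0.43664138 0.028     ]
 [0.686343   0.2606185  0.028     ]
 [0.38792801 0.2927263  0.028     ]]
red [469.16666667 262.91666667] [ 0.53923171 -0.20402736  0.055     ]
red [397.36363636 239.81818182] [ 0.58031266 -0.0800816   0.055     ]
red [505.1 274.4] [ 0.5187834  -0.26612298  0.055     ]
red [433.09090909 251.45454545] [ 0.55963108 -0.14172716  0.055     ]
```

View pics/key1.png

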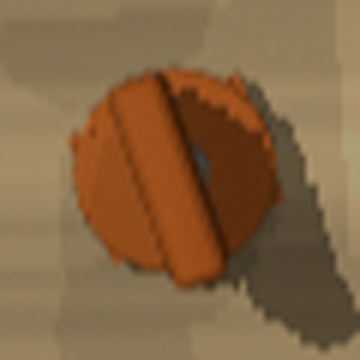

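View pics/box1.png

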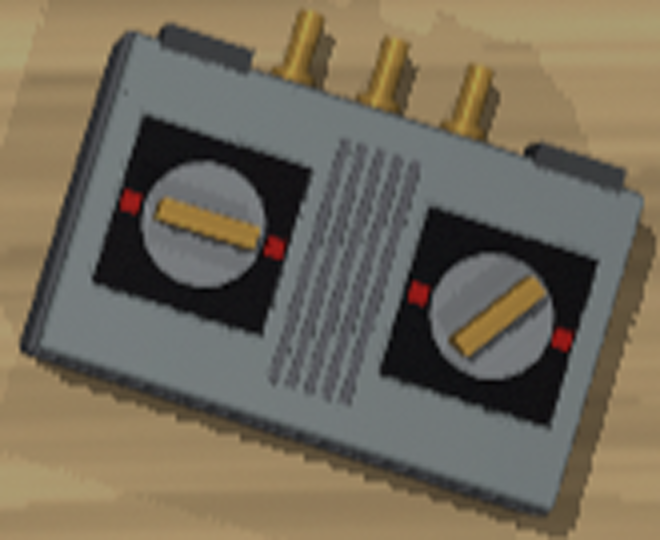

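```bash
python3 - <<'E'
from h import *
c=cam('top')
def cr(u,v): return 260+(u+.5)/6-.5,285+(v+.5)/6-.5
# grip top face corners from crop
pts=[(112,92),(158,74),(224,270),(178,286)]
P=np.array([plane(c,*cr(*p),'top',.086) for p in pts]);print(P, P.mean(0))
print('ang',np.degrees(np.arctan2(*(P[0]-P[3])[[1,0]])),np.degrees(np.arctan2(*(P[1]-P[2])[[1,0]])))
print('hub',plane(c,*cr(177,172),'top',.024))
# tray bay interior corners at rim, by green
b=c['frame'][:,:,::-1]
cv2.imwrite('pics/tray1.png',cv2.resize(b[165:360,75:215],None,fx=3,fy=3,interpolation=cv2.INTER_CUBIC))
s=cam('scene')
cv2.imwrite('pics/skey.png',cv2.resize(s['frame'][190:280,320:400,::-1],None,fx=6,fy=6,interpolation=cv2.INTER_CUBIC))
print([proj(s,p,'scene') for p in [P.mean(0)]])
E
```

```text
[[0.4799744  0.12450298 0.086     ]
 [0.4847967  0.11177609 0.086     ]
 [0.43073849 0.09393441 0.086     ]
 [0.42651049 0.10663306 0.086     ]] [0.45550502 0.10921163 0.086     ]
ang 18.481832958263944 18.26525917970793
hub [0.45446385 0.10874305 0.024     ]
[(np.float64(355.72683833437924), np.float64(207.03791888223316))]
```

View pics/tray1.png

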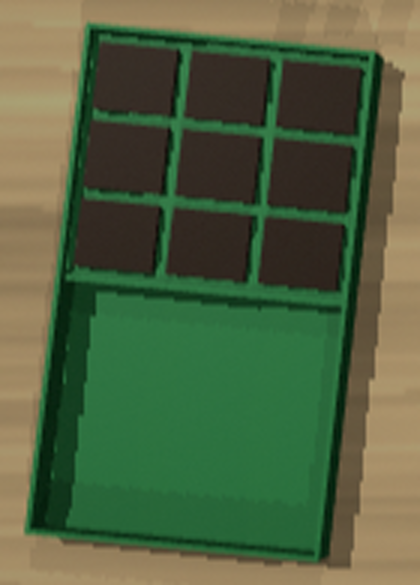

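View pics/skey.png

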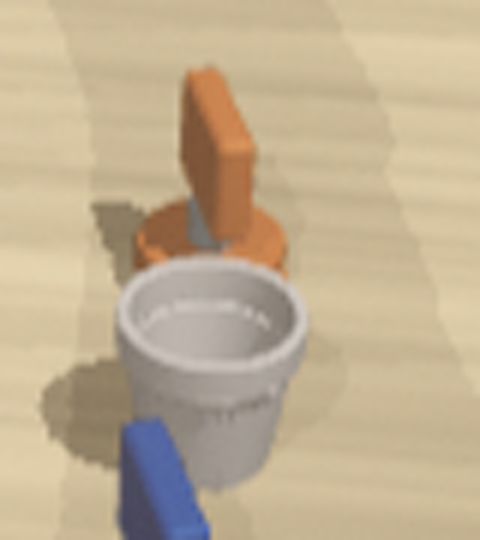

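Both views agree: the key is at about (0.455, 0.109), yaw 18.4°. The screw is at about (0.529, −0.2345) with its wing at −52.5° (screw ≈ 0.60 rad). I'll approach with a half turn, which keeps joint 6 in range.

Call:
step_arm --series '[[[5, 5, 0], 0.18, 60], [[10, 11, 0], 0.36, 60], [[15, 17, 0], 0.54, 60], [[19, 22, 0], 0.72, 60], [[22, 27, 0], 0.9, 60]]' --newtons 40

```text
clock: 0.92
tcp_pos: [0.4067, -0.2953, 0.2311]
orientation: [0.0, 0.804, 0.594, -0.0]
wrist_force: [0.5, 0.2, 0.1]
finger_gap: 0.0651
```

```bash
python3 - <<'E'
from h import *
c=cam('top')
L=[plane(c,75+u/3,165+v/3,'top',.028) for u,v in [(30,528),(322,555),(70,280),(342,300)]]
print(np.array(L),np.mean(L,0))
s=env.get_state();print(s['joint_pos'],s['tcp_pos'],s['clock'])
E
```

```text
[[0.4108127  0.46234679 0.028     ]
 [0.39318489 0.29446998 0.028     ]
 [0.55402311 0.44122766 0.028     ]
 [0.54089349 0.28345096 0.028     ]] [0.47472855 0.37037385 0.028     ]
[-0.77728707  0.17123398 -0.13929995  1.26203243  0.00447086  1.07942065] [ 0.40952033 -0.28881698  0.23123173] 0.975
```

Call:
step_arm --series '[[[1, 6, 0], 0.18, 60], [[2, 12, 0], 0.36, 60], [[3, 18, 0], 0.54, 60], [[4, 24, 0], 0.72, 60], [[4.5, 30, 0], 0.9, 60]]'

```text
clock: 1.6
tcp_pos: [0.4549, 0.0129, 0.2315]
orientation: [-0.001, 0.458, 0.889, 0.002]
wrist_force: [-0.0, -0.6, 0.9]
finger_gap: 0.0651
```

Call:
step_arm --series '[[[0, 3, -1], 0.18, 60], [[0, 6, -2], 0.36, 60], [[0, 8, -2], 0.54, 60], [[0, 8, -2], 0.72, 60], [[0, 8, -2], 0.9, 60]]'

```text
clock: 2.22
tcp_pos: [0.4547, 0.0931, 0.2114]
orientation: [-0.002, 0.023, 1.0, 0.001]
wrist_force: [-0.8, -0.1, 0.7]
finger_gap: 0.0654
```

```bash
cat > st.py <<'E'
from h import *
import sys
s=env.get_state();q=s['orientation']
y=2*np.arctan2(q[2],q[1])
print('t',s['clock'],'tcp',np.round(s['tcp_pos'],4),'yaw',round(y,3),round(np.degrees(y),1)%360,'q',np.round(q,3),'j',np.round(s['joint_pos'],2),'F',np.round(s['wrist_force'],1),'M',np.round(s['ft_torque'],2),'gap',round(float(s['finger_gap']),4))
E
python3 st.py
```

```text
t 2.225 tcp [0.4547 0.0931 0.2114] yaw 3.096 177.4 q [-0.002  0.023  1.     0.001] j [ 0.03  0.11 -0.26  1.2   0.    0.07] F [-0.8 -0.1  0.7] M [-0.03  0.03 -0.  ] gap 0.0654
```

Call:
step_arm --series '[[[0, 1.6, -2], 0.18, 60], [[0, 1.6, -5], 0.365, 60], [[0, 1.6, -7], 0.365, 60], [[0, 1.6, -7], 0.365, 60]]'

```text
clock: 2.72
tcp_pos: [0.4534, 0.1089, 0.1401]
orientation: [-0.004, -0.159, 0.987, 0.0]
wrist_force: [0.6, -0.1, 0.3]
finger_gap: 0.0652
```

```bash
python3 st.py; python3 - <<'E'
from h import *
c=cam('wrist','w1.png')
for p in [(.455,.109,.086)]+[(.455+a*.03*np.cos(.321)-b*.008*np.sin(.321),.109+a*.03*np.sin(.321)+b*.008*np.cos(.321),.086) for a in(-1,1) for b in(-1,1)]: print(proj(c,p,'wrist'))
E
```

```text
t 2.725 tcp [0.4534 0.1089 0.1401] yaw 3.461 198.3 q [-0.004 -0.159  0.987  0.   ] j [ 0.06  0.16 -0.38  1.04  0.   -0.26] F [ 0.6 -0.1  0.3] M [0.03 0.01 0.02] gap 0.0652
(np.float64(318.1345241462843), np.float64(267.0116069016507))
(np.float64(303.3545728397596), np.float64(215.8817023909965))
(np.float64(332.5864526635315), np.float64(215.76557368840824))
(np.float64(304.98505326669266), np.float64(313.2905070954021))
(np.float64(331.55775364128164), np.float64(313.1688251278417))
```

View pics/w1.png

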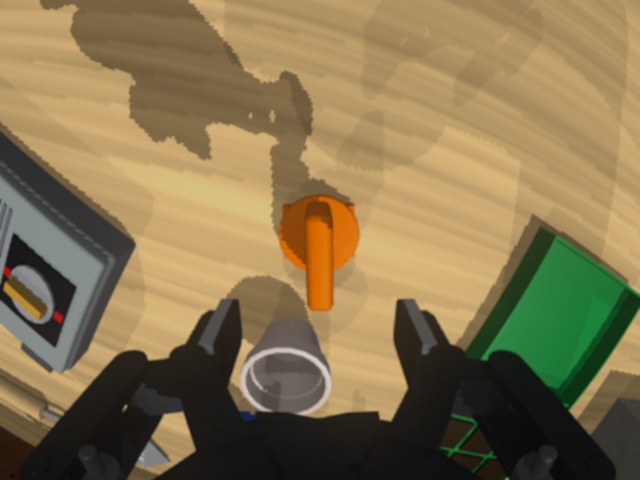

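The wrist view shows the grip centred at about (319,262) and upright in the image, where I predicted (318,267). Position and alignment are good, so I'll descend and pinch.

Call:
step_arm --series '[[[0.15, 0, -3], 0, 60], [[0.15, 0, -6], 0, 60], [[0.15, 0, -9.3], 0, 60], [[0.15, 0, -9.3], 0, 120], [[0.15, 0, -9.3], 0, 255]]' --newtons 70

```text
clock: 3.4
tcp_pos: [0.457, 0.1089, 0.0498]
orientation: [-0.002, -0.159, 0.987, 0.0]
wrist_force: [-0.5, -0.6, -0.4]
finger_gap: 0.0296
```

Call:
step_arm --series '[[[0, 0, 0], 0, 255], [[0, 0, 0], 0, 255], [[0, 0, 0], 0, 255]]'

```text
clock: 3.78
tcp_pos: [0.4577, 0.109, 0.0506]
orientation: [-0.001, -0.159, 0.987, 0.0]
wrist_force: [-0.7, -0.2, 4.4]
finger_gap: 0.0149
```

```bash
python3 st.py
```

```text
t 3.775 tcp [0.4577 0.109  0.0506] yaw 3.46 198.3 q [-0.001 -0.159  0.987  0.   ] j [ 0.06  0.25 -0.51  0.81  0.   -0.26] F [-0.7 -0.2  4.4] M [-0.03  0.11  0.03] gap 0.0149
```

Call:
step_arm --series '[[[0, 0, 5], 0, 255], [[0, 0, 10], 0, 255], [[0.5, -4, 14], -0.15, 255], [[2, -10, 15], -0.3, 255], [[3, -16, 15], -0.45, 255]]'

```text
clock: 4.4
tcp_pos: [0.489, -0.0526, 0.2023]
orientation: [0.001, 0.067, 0.998, 0.0]
wrist_force: [1.5, -0.2, -2.2]
finger_gap: 0.0151
```

```bash
python3 st.py
```

```text
t 4.4 tcp [ 0.489  -0.0526  0.2023] yaw 3.007 172.3 q [0.001 0.067 0.998 0.   ] j [-0.27  0.16 -0.22  1.19  0.   -0.14] F [ 1.5 -0.2 -2.2] M [-0.01 -0.05  0.01] gap 0.0151
```

Call:
step_arm --series '[[[1, -5, 0], -0.16, 255], [[2, -10, 0], -0.32, 255], [[3, -15, 0], -0.48, 255], [[4.2, -18.4, 0], -0.64, 255], [[4.2, -18.4, 0], -0.78, 255]]'

```text
clock: 5.03
tcp_pos: [0.5312, -0.2395, 0.2014]
orientation: [0.001, 0.445, 0.895, -0.0]
wrist_force: [-0.6, 1.5, -2.0]
finger_gap: 0.0151
```

Call:
step_arm --series '[[[0, 0, -1], 0, 255], [[0, 0, -2], 0, 255], [[0, 0, -2], 0, 255]]'

```text
clock: 5.4
tcp_pos: [0.5303, -0.2383, 0.1799]
orientation: [-0.001, 0.444, 0.896, -0.0]
wrist_force: [0.1, 0.0, -2.2]
finger_gap: 0.0149
```

```bash
python3 st.py; python3 - <<'E'
from h import *
for n in ['wrist','scene','top']:
    c=cam(n,n+'2.png')
    if n!='wrist':
        p=proj(c,(.529,-.2345,.12),n); u,v=map(int,p); b=c['frame'][max(0,v-50):v+50,max(0,u-60):u+60,::-1]
        cv2.imwrite(f'pics/{n}2c.png',cv2.resize(b,None,fx=5,fy=5,interpolation=cv2.INTER_CUBIC)); print(n,p)
E
```

```text
t 5.4 tcp [ 0.5303 -0.2383  0.1799] yaw 2.221 127.2 q [-0.001  0.444  0.896 -0.   ] j [-0.56  0.35 -0.03  1.19 -0.    0.36] F [ 0.1  0.  -2.2] M [-0.02 -0.01  0.  ] gap 0.0149
scene (np.float64(199.55364150150785), np.float64(198.1905098279059))
top (np.float64(498.75918064800425), np.float64(267.8427566362367))
```

View pics/wrist2.png

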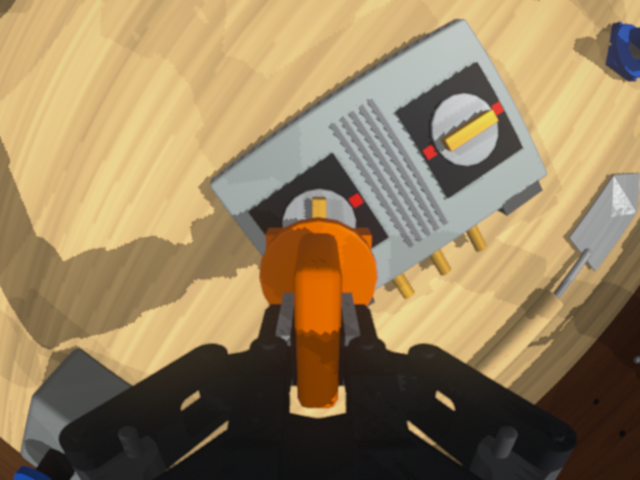

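View pics/scene2c.png

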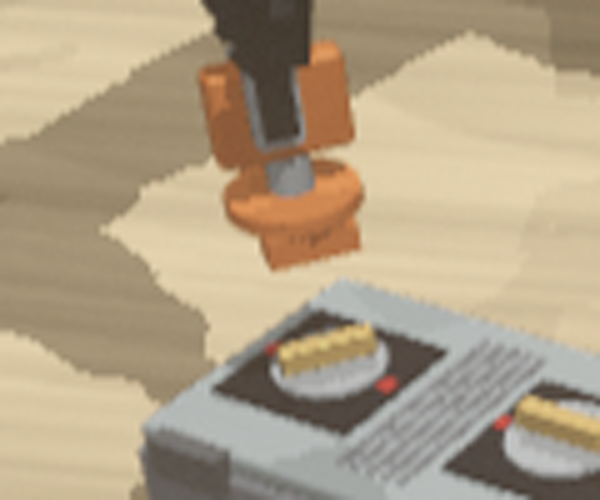

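The wrist view shows the wing at column 319 and upright. The prongs span columns 267–371, centred on 319, so the slot lines up with the wing. I'll descend in stages.

Call:
step_arm --series '[[[-0.05, 0.15, -1.5], 0, 255], [[-0.05, 0.15, -3], 0, 255], [[-0.05, 0.15, -4], 0, 255], [[-0.05, 0.15, -5], 0, 255], [[-0.05, 0.15, -5.0], 0, 255]]'

```text
clock: 6.18
tcp_pos: [0.5302, -0.2372, 0.1304]
orientation: [-0.0, 0.445, 0.896, -0.0]
wrist_force: [0.1, -1.0, -3.2]
finger_gap: 0.0152
```

Call:
step_arm --series '[[[0, 0, -0.5], 0, 255], [[0, 0, -0.9], 0, 255], [[0, 0, -1.3], 0, 255], [[0, 0, -1.5], 0, 255]]'

```text
clock: 6.68
tcp_pos: [0.5301, -0.2372, 0.1152]
orientation: [-0.0, 0.445, 0.896, -0.0]
wrist_force: [-0.0, 0.1, -1.7]
finger_gap: 0.0152
```

```bash
python3 st.py
```

```text
t 6.675 tcp [ 0.5301 -0.2372  0.1152] yaw 2.22 127.2 q [-0.     0.445  0.896 -0.   ] j [-0.56  0.38 -0.14  1.04 -0.    0.36] F [-0.   0.1 -1.7] M [-0.03 -0.02 -0.02] gap 0.0152
```

The key is over the wing with no contact force. I'll go down the last bit and check by picture before turning.

Call:
step_arm --series '[[[0, 0, -0.1], 0, 255], [[0, 0, -0.2], 0, 255], [[0, 0, -0.2], 0, 255]]'

```text
clock: 7.05
tcp_pos: [0.5301, -0.2372, 0.1132]
orientation: [-0.0, 0.445, 0.896, -0.0]
wrist_force: [0.1, -0.4, -2.4]
finger_gap: 0.0151
```

```bash
python3 st.py;  python3 - <<'E'
from h import *
c=cam('scene'); b=c['frame'][170:280,150:280,::-1]
cv2.imwrite('pics/s3.png',cv2.resize(b,None,fx=5,fy=5,interpolation=cv2.INTER_CUBIC))
E
```

```text
t 7.05 tcp [ 0.5301 -0.2372  0.1132] yaw 2.22 127.2 q [-0.     0.445  0.896 -0.   ] j [-0.56  0.38 -0.15  1.04 -0.    0.36] F [ 0.1 -0.4 -2.4] M [-0.04 -0.07  0.05] gap 0.0151
```

View pics/s3.png

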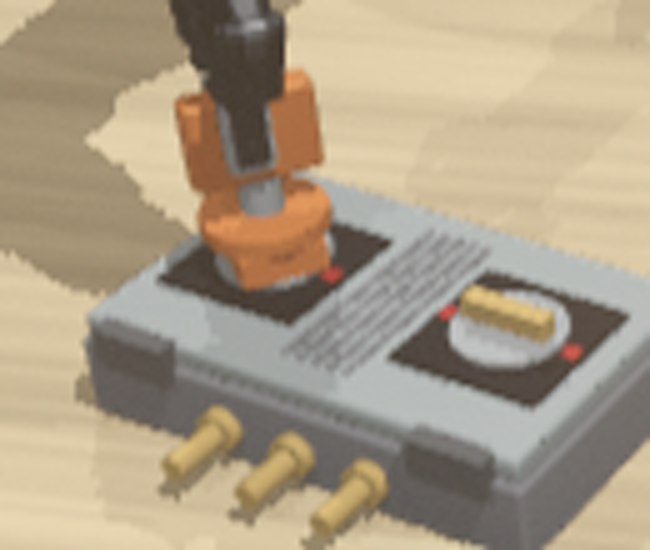

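Seated: the scene view shows the prongs around (285,265) resting on the flange. I'll turn clockwise.

Call:
step_arm --series '[[[0, 0, 0], -0.17, 255], [[-0.05, 0, 0], -0.34, 255], [[-0.1, 0, 0], -0.51, 255], [[-0.15, 0, 0], -0.68, 255], [[-0.2, 0, 0], -0.82, 255]]' --newtons 100

```text
clock: 7.72
tcp_pos: [0.5267, -0.2381, 0.1133]
orientation: [-0.001, 0.767, 0.642, -0.002]
wrist_force: [-4.5, -3.1, -0.2]
finger_gap: 0.0148
```

```bash
python3 st.py
```

```text
t 7.725 tcp [ 0.5267 -0.2381  0.1133] yaw 1.394 79.9 q [-0.001  0.767  0.642 -0.002] j [-0.56  0.38 -0.15  1.04 -0.    1.19] F [-4.5 -3.1 -0.2] M [-0.66  1.17  0.16] gap 0.0148
```

Call:
step_arm --series '[[[0, 0, 0], -0.12, 255], [[0, 0, 0], -0.24, 255], [[0, 0, 0], -0.34, 255], [[0, 0, 0], -0.34, 255]]'

```text
clock: 8.22
tcp_pos: [0.5253, -0.2378, 0.1132]
orientation: [-0.002, 0.864, 0.504, -0.003]
wrist_force: [-4.5, 0.9, 1.9]
finger_gap: 0.0149
```

```bash
python3 st.py
```

```text
t 8.225 tcp [ 0.5253 -0.2378  0.1132] yaw 1.055 60.5 q [-0.002  0.864  0.504 -0.003] j [-0.56  0.38 -0.15  1.04 -0.    1.52] F [-4.5  0.9  1.9] M [0.17 1.34 0.13] gap 0.0149
```

Call:
step_arm --series '[[[0, 0, 0], -0.04, 255], [[0, 0, 0], -0.08, 255], [[0, 0, 0], -0.08, 255]]'

```text
clock: 8.6
tcp_pos: [0.5247, -0.2376, 0.1132]
orientation: [-0.002, 0.883, 0.469, -0.003]
wrist_force: [-4.1, 0.8, -0.3]
finger_gap: 0.0149
```

```bash
python3 st.py
```

```text
t 8.6 tcp [ 0.5247 -0.2376  0.1132] yaw 0.977 56.0 q [-0.002  0.883  0.469 -0.003] j [-0.56  0.38 -0.15  1.04 -0.    1.6 ] F [-4.1  0.8 -0.3] M [0.19 0.97 0.14] gap 0.0149
```

No stop yet (Mz about 0.14, which is just friction). I'll carry on in small steps.

Call:
step_arm --series '[[[0, 0, 0], -0.04, 255], [[0, 0, 0], -0.07, 255], [[0, 0, 0], -0.07, 255]]'

```text
clock: 8.98
tcp_pos: [0.5244, -0.2375, 0.1132]
orientation: [-0.003, 0.899, 0.439, -0.004]
wrist_force: [-5.1, -0.4, 1.8]
finger_gap: 0.0147
```

```bash
python3 st.py
```

```text
t 8.975 tcp [ 0.5244 -0.2375  0.1132] yaw 0.909 52.1 q [-0.003  0.899  0.439 -0.004] j [-0.56  0.38 -0.15  1.04 -0.    1.67] F [-5.1 -0.4  1.8] M [0.21 1.15 0.48] gap 0.0147
```

Call:
step_arm --series '[[[0, 0, 0], -0.03, 255], [[0, 0, 0], -0.06, 255], [[0, 0, 0], -0.06, 255]]'

```text
clock: 9.35
tcp_pos: [0.5242, -0.2373, 0.1132]
orientation: [-0.003, 0.911, 0.412, -0.004]
wrist_force: [-5.1, 1.6, 1.7]
finger_gap: 0.0144
```

```bash
python3 st.py
```

```text
t 9.35 tcp [ 0.5242 -0.2373  0.1132] yaw 0.85 48.7 q [-0.003  0.911  0.412 -0.004] j [-0.56  0.38 -0.15  1.05 -0.    1.73] F [-5.1  1.6  1.7] M [0.2  1.25 1.42] gap 0.0144
```

Mz has risen from 0.14 to 1.42 N·m, so the screw is at the hard stop. I'll back off to the middle of the play and lift out.

Call:
step_arm --series '[[[0, 0, 0], 0.17, 255], [[0.1, 0, 0], 0.34, 255], [[0.1, 0, 0], 0.34, 255]]'

```text
clock: 9.72
tcp_pos: [0.5266, -0.2379, 0.1134]
orientation: [-0.001, 0.829, 0.559, -0.003]
wrist_force: [-0.7, -0.2, -1.0]
finger_gap: 0.0148
```

```bash
python3 st.py
```

```text
t 9.725 tcp [ 0.5266 -0.2379  0.1134] yaw 1.186 68.0 q [-0.001  0.829  0.559 -0.003] j [-0.56  0.38 -0.15  1.04 -0.    1.39] F [-0.7 -0.2 -1. ] M [-0.03 -0.02 -0.06] gap 0.0148
```

Call:
step_arm --series '[[[0, 0, 1], 0, 255], [[0, 0, 2.2], 0, 255], [[0, 0, 5], 0, 255], [[0, 4, 9], 0, 255], [[0, 8, 9], 0, 255]]'

```text
clock: 10.35
tcp_pos: [0.5291, -0.1585, 0.2081]
orientation: [0.002, 0.83, 0.558, -0.001]
wrist_force: [1.0, -0.3, -2.2]
finger_gap: 0.015
```

Call:
step_arm --series '[[[-0.5, 6, 0], 0, 255], [[-1, 12, 0], 0, 255], [[-2, 17, 0], 0, 255], [[-2, 17, 0], 0, 255]]'

```text
clock: 10.85
tcp_pos: [0.5084, 0.0147, 0.2095]
orientation: [0.003, 0.829, 0.559, 0.0]
wrist_force: [0.5, -0.4, -1.7]
finger_gap: 0.0147
```

```bash
python3 st.py; python3 - <<'E'
from h import *
c=cam('top'); im=c['frame']
cv2.imwrite('pics/t4.png',cv2.resize(im[190:325,250:530,::-1],None,fx=2.8,fy=2.8,interpolation=cv2.INTER_CUBIC))
hsv=cv2.cvtColor(im,cv2.COLOR_RGB2HSV);H,S,V=[hsv[:,:,i].astype(int) for i in range(3)]
m=(H>12)&(H<25)&(S>110)&(V>110); m[:, :385]=0; m[:225]=0;m[:,520:]=0;m[300:]=0
cs,_=cv2.findContours(m.astype(np.uint8),cv2.RETR_EXTERNAL,cv2.CHAIN_APPROX_NONE)
for q in cs:
    if cv2.contourArea(q)>60: print(cv2.minAreaRect(q))
s=cam('scene');cv2.imwrite('pics/s4.png',cv2.resize(s['frame'][120:280,150:380,::-1],None,fx=3,fy=3,interpolation=cv2.INTER_CUBIC))
E
```

```text
t 10.85 tcp [0.5084 0.0147 0.2095] yaw 1.187 68.0 q [0.003 0.829 0.559 0.   ] j [-0.13  0.19 -0.17  1.21 -0.    1.83] F [ 0.5 -0.4 -1.7] M [-0.03 -0.    0.02] gap 0.0147
((489.45001220703125, 268.6499938964844), (25.298219680786133, 5.375870704650879), 18.434946060180664)
```

View pics/t4.png

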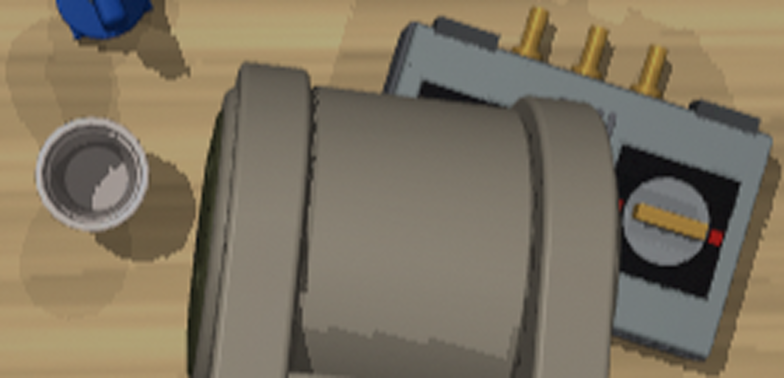

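View pics/s4.png

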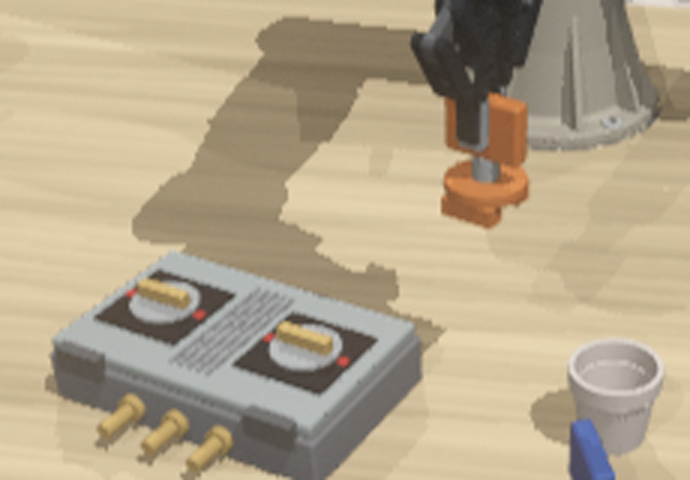

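The wing angle reads 18.43° in the image, the same as the home screw's, and it points at the red marks. Next is the tray.

Call:
step_arm --series '[[[-0.5, 6, 0], 0, 255], [[-1, 12, 0], 0.1, 255], [[-2, 18, 0], 0.2, 255], [[-3, 24, 0], 0.3, 255], [[-3.4, 30, 0], 0.4, 255]]'

```text
clock: 11.58
tcp_pos: [0.4766, 0.3124, 0.2098]
orientation: [0.004, 0.702, 0.712, 0.001]
wrist_force: [2.1, -1.3, -2.0]
finger_gap: 0.0147
```

Call:
step_arm --series '[[[0, 3, -2], 0, 255], [[0, 5.5, -6], 0, 255], [[0, 5.5, -8], 0, 255], [[0, 5.5, -8], 0, 255]]'

```text
clock: 12.08
tcp_pos: [0.4766, 0.3659, 0.1278]
orientation: [0.003, 0.703, 0.711, -0.001]
wrist_force: [0.1, -1.1, -1.1]
finger_gap: 0.0146
```

```bash
python3 st.py; python3 - <<'E'
from h import *
cam('wrist','w5.png')
s=cam('scene');cv2.imwrite('pics/s5.png',cv2.resize(s['frame'][130:330,380:540,::-1],None,fx=3,fy=3,interpolation=cv2.INTER_CUBIC))
E
```

```text
t 12.075 tcp [0.4766 0.3659 0.1278] yaw 1.582 90.6 q [ 0.003  0.703  0.711 -0.001] j [ 0.52  0.41 -0.07  1.09 -0.01  2.08] F [ 0.1 -1.1 -1.1] M [-0.02  0.03  0.04] gap 0.0146
```

View pics/w5.png

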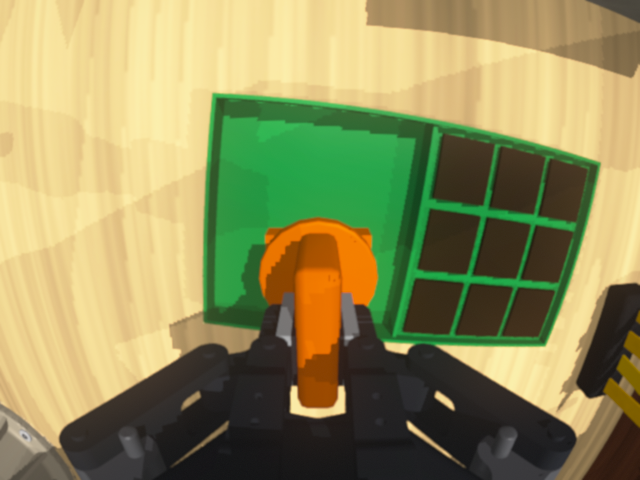

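View pics/s5.png

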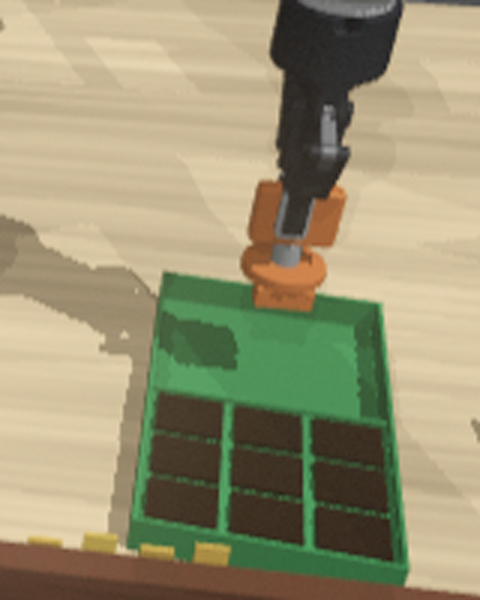

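The wrist view shows the key over the bay, whose inside spans columns 215–415 with the key at 319. I'll lower it.

Call:
step_arm --series '[[[0, 0.3, -2], 0, 255], [[0, 0.3, -4], 0, 255], [[0, 0.3, -6], 0, 255], [[0, 0.3, -6.8], 0, 255], [[0, 0.3, -6.8], 0, 255]]'

```text
clock: 12.8
tcp_pos: [0.4786, 0.3694, 0.0632]
orientation: [0.004, 0.703, 0.711, 0.002]
wrist_force: [-0.2, -0.4, -2.8]
finger_gap: 0.0145
```

Call:
step_arm --series '[[[0, 0, -0.2], 0, 255], [[0, 0, -0.4], 0, 255], [[0, 0, -0.5], 0, 255], [[0, 0, -0.5], 0, 255]]'

```text
clock: 13.3
tcp_pos: [0.4785, 0.3694, 0.0582]
orientation: [0.004, 0.703, 0.711, 0.002]
wrist_force: [-0.3, -0.3, -1.9]
finger_gap: 0.015
```

```bash
python3 st.py
```

```text
t 13.3 tcp [0.4785 0.3694 0.0582] yaw 1.581 90.6 q [0.004 0.703 0.711 0.002] j [ 0.53  0.47 -0.16  0.93 -0.01  2.09] F [-0.3 -0.3 -1.9] M [ 0.  0. -0.] gap 0.015
```

Call:
step_arm --series '[[[0, 0, -0.15], 0, 255], [[0, 0, -0.3], 0, 255], [[0, 0, -0.4], 0, 255], [[0, 0, -0.4], 0, 255]]'

```text
clock: 13.8
tcp_pos: [0.4785, 0.3694, 0.0541]
orientation: [0.004, 0.703, 0.711, 0.002]
wrist_force: [0.1, -0.6, -2.6]
finger_gap: 0.0148
```

```bash
python3 st.py
```

```text
t 13.8 tcp [0.4785 0.3694 0.0541] yaw 1.581 90.6 q [0.004 0.703 0.711 0.002] j [ 0.53  0.47 -0.17  0.92 -0.01  2.09] F [ 0.1 -0.6 -2.6] M [ 0.    0.05 -0.  ] gap 0.0148
```

Call:
step_arm --series '[[[0, 0, -0.05], 0, 255], [[0, 0, -0.1], 0, 255], [[0, 0, -0.15], 0, 255], [[0, 0, -0.15], 0, 255]]'

```text
clock: 14.3
tcp_pos: [0.4787, 0.3694, 0.0539]
orientation: [0.004, 0.703, 0.711, 0.002]
wrist_force: [-1.9, -2.5, 7.2]
finger_gap: 0.0151
```

```bash
python3 st.py
```

```text
t 14.3 tcp [0.4787 0.3694 0.0539] yaw 1.581 90.6 q [0.004 0.703 0.711 0.002] j [ 0.53  0.47 -0.17  0.92 -0.01  2.09] F [-1.9 -2.5  7.2] M [-0.39  0.7   0.03] gap 0.0151
```

Contact with the floor: Fz went from −2.6 to +7.2 N. I'll release gently and retreat.

Call:
step_arm --series '[[[0, 0, 0], 0, 200], [[0, 0, 0], 0, 150], [[0, 0, 0], 0, 110], [[0, 0, 0], 0, 90], [[0, 0, 0], 0, 90]]' --newtons 20

```text
clock: 14.92
tcp_pos: [0.4787, 0.3694, 0.0537]
orientation: [0.004, 0.703, 0.711, 0.002]
wrist_force: [-0.5, -0.0, 0.2]
finger_gap: 0.0556
```

```bash
python3 st.py; python3 - <<'E'
from h import *
cam('wrist','w6.png')
s=cam('scene');cv2.imwrite('pics/s6.png',cv2.resize(s['frame'][150:320,400:530,::-1],None,fx=3.4,fy=3.4,interpolation=cv2.INTER_CUBIC))
E
```

```text
t 14.925 tcp [0.4787 0.3694 0.0537] yaw 1.581 90.6 q [0.004 0.703 0.711 0.002] j [ 0.53  0.47 -0.17  0.92 -0.01  2.09] F [-0.5 -0.   0.2] M [-0.    0.02  0.04] gap 0.0556
```

View pics/w6.png

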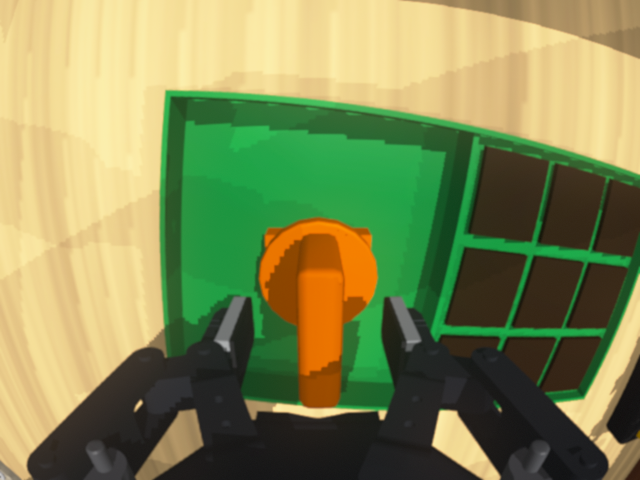

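View pics/s6.png

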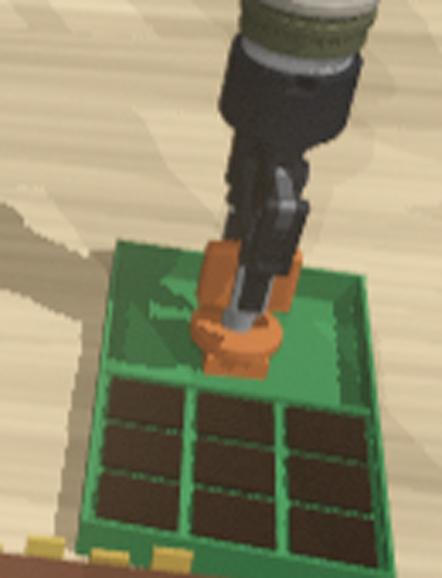

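The key is standing upright at bay centre, around (318,290), with both fingers clear of it. I'll go straight up and then away.

Call:
step_arm --series '[[[0, 0, 2], 0, 90], [[0, 0, 5], 0, 90], [[0, 0, 10], 0, 90], [[0, 0, 15], 0, 90], [[0, 0, 15], 0, 90]]'

```text
clock: 15.65
tcp_pos: [0.4811, 0.3709, 0.2089]
orientation: [0.005, 0.703, 0.711, 0.007]
wrist_force: [0.9, 0.3, -0.4]
finger_gap: 0.0552
```

Call:
step_arm --series '[[[0, -6, 2], 0, 90], [[0, -12, 2], 0, 90], [[0, -18, 2], 0, 90], [[0, -24, 2], 0, 90], [[0, -24, 2], 0, 90]]'

```text
clock: 16.27
tcp_pos: [0.4806, 0.1272, 0.228]
orientation: [0.005, 0.706, 0.709, 0.006]
wrist_force: [0.5, 0.5, -0.6]
finger_gap: 0.055
```

```bash
python3 st.py; python3 - <<'E'
from h import *
c=cam('top','t7.png')
s=cam('scene','s7.png')
E
```

```text
t 16.275 tcp [0.4806 0.1272 0.228 ] yaw 1.575 90.2 q [0.005 0.706 0.709 0.006] j [ 0.1   0.15 -0.17  1.23 -0.    1.66] F [ 0.5  0.5 -0.6] M [ 0.02 -0.    0.01] gap 0.055
```

View pics/t7.png

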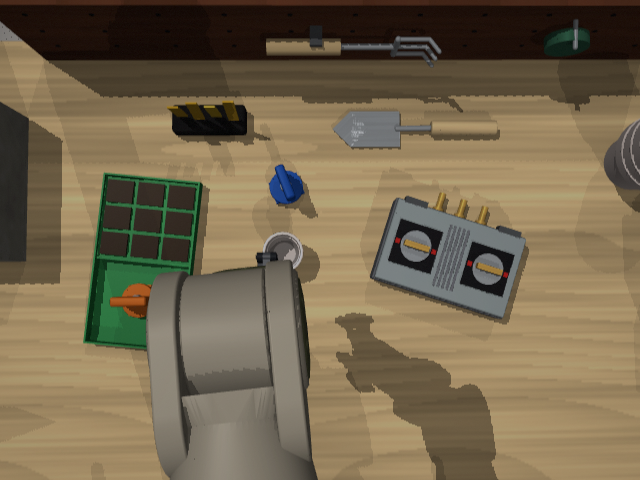

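View pics/s7.png

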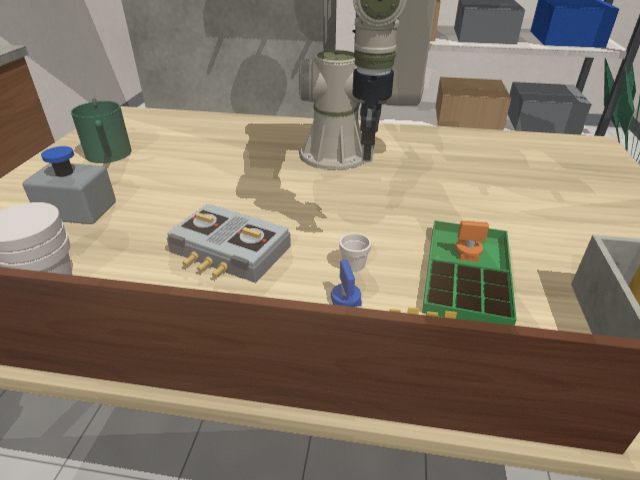

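The key stands upright in the bay (top view (135,300), scene (471,240)). Both wings lie along the red marks, and the arm is clear of everything.

```bash
python3 -c "
from h import *
print(env.hand_in())"
```

```text
the job is handed in; nothing more can be done
None
```

The undone screw is now fully home, the orange key is standing upright in the empty bay of the seed tray, and the job was handed in at about 16.4 s.

- **Screw:** I fitted the key over the wing and turned it clockwise until the torque rose from about 0.14 to 1.4 N·m at the hard stop. I then backed off into the play and lifted the key out. In the top view the wing measures 18.4°, the same as the screw that was already home, and it points at the red marks.
- **Key:** It touched the bay floor with about 7 N, and I let go and drew back straight up. The last top and scene pictures show it standing upright well inside the bay.
- **Arm:** It is clear of everything, and the readings between moves stayed far below the force limits.
- **Disagreements:** The stop came about 4 to 7° later than the 16° of play predicted. I put this down to windup or slight slip in the grip. The top view is partly covered by the arm in the last picture, but the scene view shows the whole key. No check failed.

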